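# Hold the set-up key turned on a welding positioner

### The arm

A 6-joint arm with a two-finger parallel gripper is mounted at the origin on the work surface. World frame = base frame: x ahead of the robot, y to its left, z up, the work surface at z = 0. Lengths are in m, angles in rad, forces in N, time in s.
With the tool pointing down it reaches from about 0.3 to 0.775 m from the base axis. Payload 14.6 kg.
Tool frame: the origin (TCP) lies between the finger pads; the fingertips stand ctrl.tip_extent ahead of it and the grasp point (between the pads) lies 3 mm ahead of it (ctrl.tip_extent is the distance from the TCP to the fingertips, in m); z points along the fingers, y is the line along which they close (so a half turn about z gives the same grasp; the last joint's range is limited). The gripper opens to 94 mm and grips with 3 to 60 N. Pads are 16 mm wide; open, the fingers measure 119 mm over their backs; the gripper's body (75 mm by 177 mm) begins 78 mm behind the grasp point.
Start: joints at [1.138, 0.3, 1.521, -0, 1.321, -0.067], TCP at [0.197, 0.514, 0.227] pointing down, gripper open.
Joint ranges: [-3.03, 3.03], [-0.79, 2.21], [0.23, 2.52], [-1.04, 4.18], [0, 3.07], [-2.55, 2.55]. Speed limits (rad/s): [2.22, 2.22, 2.57, 3.14, 3.14, 3.14].

### API

Orientations are given as [roll, pitch, yaw] about the fixed x, y, z axes, in that order (R = Rz(yaw) Ry(pitch) Rx(roll)).
In Python, from station import ctrl gives the robot as it stands.
- The arm moves only by the tool shift_gripper, called after "Call:" as a command line: name --argument value ..., lists and objects as JSON in quotes. Schema: {"type":"object","properties":{"motion":{"type":"array","items":{"type":"object","properties":{"d":{"type":"array","items":{"type":"number"},"minItems":3,"maxItems":3},"r":{"type":"array","items":{"type":"number"},"minItems":3,"maxItems":3}},"additionalProperties":false},"minItems":1,"maxItems":10},"aperture":{"type":"number"},"squeeze":{"type":"number"},"only":{"type":"string"},"quiet":{"type":"boolean"},"lines":{"type":"string"}},"required":["motion"],"additionalProperties":false}. motion is a list of rows, 1 to 10 of them, each an object with the fields d (a list: dx, dy, dz in m), r (a list: a rotation vector rx, ry, rz in rad); a field left out counts as zero; each row shifts and turns the commanded pose from where the row before left it, along the tool's axes as they then stand; what a row does not reach is not made up. A row lasts 1/10 s, in which the tool goes at most 0.05 m and 0.15 rad, less where a joint would pass 70% of its speed; a pose out of reach is approached as far as the arm can. aperture is the finger opening in m, set as the call begins (left out keeps the last). The fingers move at their own pace and stop on an object; squeeze is the grip in N (left out, the last holds). Time passes only in rows, so rows that do not move let the fingers close. The tool returns the time, the measured TCP pose, the force, the opening and the grip force at its end. only (a regular expression) keeps the lines of the reply that match it, lines (a string "A,B") keeps lines A to B, and quiet returns only ok. Input that does not fit is refused with a message, and nothing moves.
- ctrl.get_obs(): the state, without advancing time (a new reading comes with each control period).
- ctrl.camera(name): name is "scene" or "top" or "wrist"; returns a dict with "pixels" (480x640x3 uint8, blue, green, red), "fx", "fy", "cx", "cy" (pixels), "k1" (the pictures are not rectified: a ray, as slopes to the right and down, at radius r is drawn at 1 + k1 r^2 times it, then the intrinsics apply), "extrinsics" (4x4, takes a point from camera to world coordinates). Camera axes: x right, y up, looking along -z (the intrinsics and any distortion apply to the point x, -y, -z); pixel columns grow to the right and rows downward; lengths in m; the calibration is good to about 2 mm. A picture is of the moment at which its call begins. There is no depth.
- ctrl.hand_in(): hands the job in; it is judged then, once.
The state is a dict: "time_s": time; "qpos": joint angles; "joint_vel": joint speeds; "tau": joint torques, N m; "ee_pos": TCP position; "eef_rot": TCP orientation; "force": force on the tool from outside, world axes, zero at the start; "moment": the same for the moment, N m; "grip_width": finger opening in m; "grip_force": force on a finger pad.
Only numpy, scipy, OpenCV 4.12 (cv2) and the standard library are available. Lean on these libraries where they do the work, as an engineer would, in place of code of your own. Each camera call takes 0.05 s, during which the arm holds its last target. There are 200 camera calls.

### The job

Pull the push-fit dust cap off the key switch on the welding positioner's control box and set the cap down on the bench. Then take the two-winged key off its hook, work it past the sticky pins until it is fully home in the switch, turn it a quarter turn clockwise (seen from above) to its stop, and finish still holding it there against the return spring, because the set-up mode runs only while the key is held. Do not press the emergency stop, and leave the other things on the hooks and the brush where they are.

Things in the scene. Friction and masses are not known exactly. Their poses are not given: they have to be found in the camera images.
- control_box: grey control box fixed to the bench, 160 (x) x 240 (y) x 80 mm high; origin: centre of its underside; front faces -x. On its flat top panel, in its axes: the key switch at x -20, y +65 mm; a red emergency stop on a yellow base at x -20, y -75; a white lamp at x +45, y -5 and a black knob at x +45, y -50 (both up to 16 mm tall).
- keyhole (a point): centre of the keyway's mouth, 12 mm above the panel; z up along the switch axis, x along the slot (= box x), so the key enters with its wings along box x, either way round. Slot 18 x 7.5 mm with a 1.5 mm lead-in, in a fixed steel plate 5 mm thick, inside a round aluminium collar 34 mm across whose rim is 1.5 mm above the mouth.
- keyway_end (a point): where the key's tip stops: on the switch axis, 24 mm below the keyhole. On the way are two pairs of sticky sprung pins, met about 11 and 17 mm deep: each takes some 6 to 16 N of push, less if the key is jiggled 1 mm sideways. The wings can turn only when the tip is at least 21 mm deep; once turned, the key cannot come out.
- rotor (a joint): the switch's rotor, turned by the key's wings: 0 at rest (stop), growing clockwise seen from above, stop at 1.57 rad. A spring drives it back to 0 when the key is let go: 0.06 N m at rest, 0.16 N m at a quarter turn. The wings have about 0.06 rad of play in it and the grip gives a little, so the rotor lags the hand by up to 0.15 rad: turn on to the stop.
- dust_cap: black ribbed plastic dust cap, a cup open below, 44 mm across, 28 mm high, 30 g; origin: centre of its underside, z up. It starts snapped over the switch's collar (34 mm across, 13.5 mm high), its underside on the panel. It takes about 5 to 16 N straight up to unsnap in the first 8 mm and is clear after 14 mm. Grip it round the outside.
- key: switch key hanging tip down, 66 mm long, 45 g; origin: centre of its tip, z up the shank, x along the wings and the head's width. From the tip: flat steel bit of two wings, 16 mm wide (x), 6 thick (y), 16 high, lower corners bevelled; round shank 6 mm across; black plastic head from z 34 to 66, 30 wide (x), 10 thick (y).
- key_grip (a point): point on the key's axis, in its head, 54 mm above the tip; axes as the key's. A good place to grip, fingers closing along x on the 30 mm wide head. A hole through the head along y (10 mm wide, from 47 to 59 mm above the tip) lets it hang on the hook.
- hook_stand: green steel hook stand fixed to the bench: base 100 x 300 (y) x 4 mm, two posts and a flat bar along y, top at 93 mm, front face at x +18.5 mm; origin: on the bench, 18.5 mm in front of the bar, mid-width. 3 level hooks, 4 mm thick, 85 mm high, at y -80, 0, +80, reach to x -24.5, tips bent up 3 mm. Lift what hangs 4 to 7 mm, draw it off along -x.
- cylinder_key: bystander on a hook: gas-cylinder key, all steel, 66 mm long, round socket end 15 mm across instead of wings, flat head 30 mm wide. Origin: centre of its lower end. Which thing hangs on which hook varies.
- weld_gauge: bystander on a hook: flat aluminium fillet-weld gauge, 34 mm wide, 62 mm long, 5 mm thick, with a pointed foot. Origin: at its lower tip.
- wire_brush: bystander lying on the bench beyond the middle: wire brush on its side, 250 mm wooden handle along its x, 28 mm high, steel bristles at its +x end. Origin: centre of the handle's underside.
- estop (a joint): travel of the red emergency-stop button: 0 up, 0.005 m fully pressed.
- estop_top (a point): centre of the top of the emergency-stop button, 36 mm across

How it is judged:
On the way, in this order (a step that is already met when the one before it is completed fails the run):
1. the dust cap is off the switch, the key not yet in it (distance between dust_cap and keyhole above 0.05 m and distance between key and keyhole above 0.03 m), for 0.1 s.
2. the key is fully home in the switch, not yet turned (z of key in the frame of keyhole below -0.0215 m and horizontal distance between key and keyhole below 0.003 m and angle between the x axis of key and the x axis of keyhole, either way round below 0.3 rad and value of joint rotor below 0.3 rad), for 0.1 s.
At the end, for the whole second after the job is handed in: For the last second the fingers grip the key (over 2 N); it is home in the switch (20.5 mm deep or more, within 4 mm of the axis, upright within 0.15 rad) with the rotor held at 1.3 rad or more; the dust cap lies at rest on the bench, off the hook stand, untouched by the robot (value of joint rotor above 1.3 rad and z of key in the frame of keyhole below -0.0205 m and horizontal distance between key and keyhole below 0.004 m and angle between key's own z axis and vertical below 0.15 rad and contact force between the fingers and key above 2 N and height (world z) of dust_cap below 0.03 m and contact force between dust_cap and hook_stand below 0.05 N and linear speed of dust_cap below 0.02 m/s and contact force between each of the arm, the fingers and dust_cap below 0.05 N); the arm keeps its last pose, push and grip.
It fails at once if the emergency stop is pressed (value of joint estop above 0.0025 m).
It fails at once if the gas-cylinder key, the weld gauge or the brush is moved (more than 30 mm) (distance of any of cylinder_key, weld_gauge, wire_brush from where it was at the start of the episode above 0.03 m).
It also fails if it takes over 72 s, if anything falls off the work surface, if the arm or the gripper's body presses on something with over 40 N, if the wrist force passes 120 N, or if a joint passes its speed limit or range.

## Working session

There is one attempt and no reset: what is moved stays moved. The work goes in short steps, Python scripts to look and compute and a tool call to move; the robot and the scene stay as the last step left them, time stands still between calls to the robot, and variables do not carry over. Pictures are saved under pics/ and viewed, at most 12 in all, crops included, and the job is handed in when it is done.

```bash
ls; mkdir -p pics
```

Create h.py:
```python
import numpy as np, cv2
from station import ctrl
from scipy.spatial.transform import Rotation as R
def shot(n,name):
    c=ctrl.camera(n); cv2.imwrite(f'pics/{name}.png',c['pixels']); np.save(f'pics/{name}.npy',{k:v for k,v in c.items()},allow_pickle=True); return c
def load(name): return np.load(f'pics/{name}.npy',allow_pickle=True).item()
def K(c): return np.array([[c['fx'],0,c['cx']],[0,c['fy'],c['cy']],[0,0,1.]]),np.array([c['k1'],0,0,0,0.])
def ray(c,u,v):
    k,d=K(c); p=cv2.undistortPoints(np.array([[[u,v]]],float),k,d)[0,0]
    E=np.array(c['extrinsics']); return E[:3,3],E[:3,:3]@np.array([p[0],-p[1],-1])
def onz(c,u,v,z):
    o,d=ray(c,u,v); return o+d*(z-o[2])/d[2]
def proj(c,P):
    E=np.array(c['extrinsics']); q=E[:3,:3].T@(np.array(P)-E[:3,3]); x,y=q[0]/-q[2],-q[1]/-q[2]
    s=1+c['k1']*(x*x+y*y); return c['fx']*x*s+c['cx'],c['fy']*y*s+c['cy']
def tri(rs):
    A=np.zeros((3,3));b=np.zeros(3)
    for o,d in rs:
        d=d/np.linalg.norm(d);M=np.eye(3)-np.outer(d,d);A+=M;b+=M@o
    return np.linalg.solve(A,b)
```

Run:
```python
from h import *
for n in('scene','top','wrist'):
    c=shot(n,n+'0'); print(n,c['fx'],c['k1'],np.round(c['extrinsics'],3).tolist())
o=ctrl.get_obs();print(o,ctrl.tip_extent)
```

```text
pics
station.py
scene 459.26635244902724 0.026513969392826006 [[-0.435, -0.773, 0.462, 0.997], [0.9, -0.368, 0.232, 0.194], [-0.009, 0.517, 0.856, 0.786], [0.0, 0.0, 0.0, 1.0]]
top 507.50066783365287 -0.02354357327099263 [[-0.019, 0.984, -0.177, 0.435], [-1.0, -0.015, 0.027, 0.013], [0.024, 0.178, 0.984, 1.2], [0.0, 0.0, 0.0, 1.0]]
wrist 360.10990716759295 -0.0571030246260874 [[0.357, -0.902, -0.242, 0.125], [0.934, 0.345, 0.092, 0.541], [0.001, -0.259, 0.966, 0.384], [0.0, 0.0, 0.0, 1.0]]
{'time_s': 0.15, 'qpos': array([ 1.13842527e+00,  3.00291501e-01,  1.52144307e+00,  6.21034147e-06,
        1.32068027e+00, -6.65829051e-02]), 'joint_vel': array([-0.00013839, -0.00227517, -0.00289317,  0.00012234, -0.00023748,
       -0.00089455]), 'tau': array([ 1.77811195e-03, -5.31964052e+01, -3.52814519e+01,  7.08806911e-02,
        2.36018555e-02, -2.59419971e-05]), 'ee_pos': array([0.19664447, 0.51345336, 0.22704322]), 'eef_rot': array([-3.14077269e+00, -6.07054064e-05,  2.77580293e+00]), 'force': array([ 0.26491294, -0.21780932,  0.46924698]), 'moment': array([ 0.05330452, -0.05513528,  0.01010215]), 'grip_force': 0.0, 'grip_width': 0.0938097931937389} 0.022
```

View pics/top0.png

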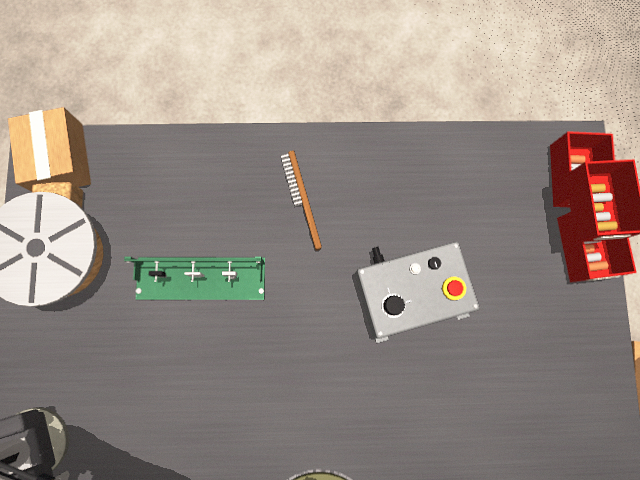

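View pics/scene0.png

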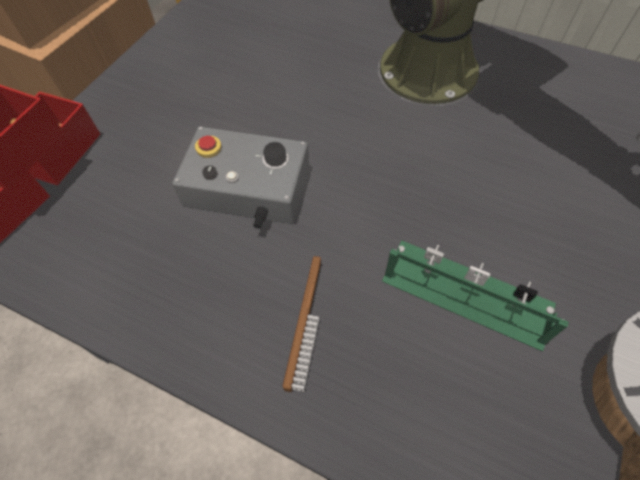

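The top view shows the capped switch at (394,305), the e-stop at (455,289), and the black-headed key on the left (+y) hook at (157,274). The scene view shows the same things: cap (275,154), e-stop (208,146) and key (525,292).

Run:
```python
from h import *
T=load('top0');S=load('scene0')
def comp(c,mask,box):
    x0,y0,x1,y1=box; m=np.zeros(mask.shape,np.uint8); m[y0:y1,x0:x1]=mask[y0:y1,x0:x1]
    n,l,s,ct=cv2.connectedComponentsWithStats(m); i=1+np.argmax(s[1:,4]); return ct[i],s[i],(l==i).astype(np.uint8)
def blk(c,t): return (c['pixels'].max(2)<t).astype(np.uint8)
def red(c): p=c['pixels'].astype(int); return ((p[...,2]>120)&(p[...,1]<60)&(p[...,0]<70)).astype(np.uint8)
def yel(c): p=c['pixels'].astype(int); return ((p[...,2]>140)&(p[...,1]>110)&(p[...,0]<90)).astype(np.uint8)
def grn(c): p=c['pixels'].astype(int); return ((p[...,1]>p[...,2]+25)&(p[...,1]>p[...,0]+15)).astype(np.uint8)
r={}
for n,c,cb,eb in(('T',T,(375,285,415,325),(435,270,475,310)),('S',S,(255,135,295,172),(190,130,228,162))):
    a=comp(c,blk(c,60),cb);b=comp(c,red(c),eb);y=comp(c,yel(c),eb)
    print(n,'cap',a[0],a[1],'red',b[0],b[1],'yel',y[0],y[1]); r[n]=(a[0],b[0])
print('cap tri',tri([ray(T,*r['T'][0]),ray(S,*r['S'][0])]),'estop tri',tri([ray(T,*r['T'][1]),ray(S,*r['S'][1])]))
print('cap top z.108',onz(T,*r['T'][0],.108),onz(S,*r['S'][0],.106))
a=comp(T,blk(T,70),(140,262,175,286));b=comp(S,blk(S,60),(508,280,542,306))
print('key',a[0],a[1],b[0],b[1],tri([ray(T,*a[0]),ray(S,*b[0])]))
# grey panel in top
g=T['pixels'].astype(int);m=((g.min(2)>110)&(g.max(2)-g.min(2)<25)).astype(np.uint8)
_,_,pm=comp(T,cv2.morphologyEx(m,cv2.MORPH_CLOSE,np.ones((5,5),np.uint8)),(345,230,490,350))
cn=max(cv2.findContours(pm,0,2)[0],key=cv2.contourArea)
bx=cv2.boxPoints(cv2.minAreaRect(cn));P=np.array([onz(T,*p,.08) for p in bx])
print('panel',bx.round(1).tolist(),P.round(4).tolist(),P.mean(0),[np.linalg.norm(P[i]-P[i-1]) for i in range(4)])
_,_,gm=comp(T,grn(T),(115,245,275,310));cn=max(cv2.findContours(gm,0,2)[0],key=cv2.contourArea)
print('green',cv2.approxPolyDP(cn,4,True)[:,0].tolist())
for nm,c,b in(('T',T,(100,220,290,320)),('P',T,(340,225,500,355)),('S',S,(370,220,580,360))):
    cv2.imwrite(f'pics/c{nm}.png',cv2.resize(c['pixels'][b[1]:b[3],b[0]:b[2]],None,fx=4 if nm!='S' else 3,fy=4 if nm!='S' else 3,interpolation=2)[:600,:800])
```

```text
T cap [388.64285714 305.47142857] [384 296  16  19  70] red [452.36111111 285.77777778] [447 281  15  14  36] yel [453.4969697  287.84848485] [443 277  22  23 165]Traceback (most recent call last):
  File "<stdin>", line 12, in <module>
  File "<stdin>", line 5, in comp
    return _wrapfunc(a, 'argmax', axis=axis, out=out, **kwds)
    return bound(*args, **kwds)
ValueError: attempt to get argmax of an empty sequence
```

Create m.py:
```python
from h import *
def comp(mask,box):
    x0,y0,x1,y1=box; m=np.zeros(mask.shape,np.uint8); m[y0:y1,x0:x1]=mask[y0:y1,x0:x1]
    n,l,s,ct=cv2.connectedComponentsWithStats(m); i=1+np.argmax(s[1:,4]); return ct[i],s[i],(l==i).astype(np.uint8)
def hsv(c,lo,hi): return cv2.inRange(cv2.cvtColor(c['pixels'],cv2.COLOR_BGR2HSV),lo,hi)//255
def red(c): return hsv(c,(0,150,60),(12,255,255))|hsv(c,(170,150,60),(180,255,255))
def yel(c): return hsv(c,(20,120,60),(35,255,255))
def grn(c): return hsv(c,(55,80,40),(90,255,255))
def blk(c,t): return (c['pixels'].max(2)<t).astype(np.uint8)
```

Run:
```python
from m import *
T=load('top0');S=load('scene0');r={}
for n,c,cb,eb in(('T',T,(375,285,415,325),(435,270,475,310)),('S',S,(255,135,295,172),(190,130,228,162))):
    t=int(sys.argv[1]) if 0 else 85
    print(n,'px',c['pixels'][int((cb[1]+cb[3])/2),cb[0]:cb[2],1].tolist())
    a=comp(blk(c,t),cb);b=comp(red(c),eb);y=comp(yel(c)|red(c),eb)
    print(n,'cap',a[0],a[1],'red',b[0],b[1],'yel',y[0],y[1]); r[n]=(a[0],b[0])
print('cap tri',tri([ray(T,*r['T'][0]),ray(S,*r['S'][0])]),'estop tri',tri([ray(T,*r['T'][1]),ray(S,*r['S'][1])]))
a=comp(blk(T,70),(140,262,175,286));b=comp(blk(S,40),(508,280,542,306))
print('key',a[0],a[1],b[0],b[1],tri([ray(T,*a[0]),ray(S,*b[0])]))
g=T['pixels'].astype(int);m=((g.min(2)>110)&(g.max(2)-g.min(2)<25)).astype(np.uint8)
_,_,pm=comp(cv2.morphologyEx(m,cv2.MORPH_CLOSE,np.ones((5,5),np.uint8)),(345,230,490,350))
cn=max(cv2.findContours(pm,0,2)[0],key=cv2.contourArea)
bx=cv2.boxPoints(cv2.minAreaRect(cn));P=np.array([onz(T,*p,.08) for p in bx])
print('panel',bx.round(1).tolist(),P.round(4).tolist(),P.mean(0),[np.linalg.norm(P[i]-P[i-1]) for i in range(4)])
_,_,gm=comp(grn(T),(115,245,275,310));cn=max(cv2.findContours(gm,0,2)[0],key=cv2.contourArea)
print('green',cv2.approxPolyDP(cn,4,True)[:,0].tolist())
a=cv2.resize(T['pixels'][230:310,110:280],None,fx=4,fy=4,interpolation=2)
b=cv2.resize(S['pixels'][235:350,375:570],None,fx=680/195,fy=680/195,interpolation=2)
w=np.vstack([a,b[:280]]);cv2.imwrite('pics/crop.png',w)
```

```text
T px [211, 209, 206, 206, 210, 206, 166, 255, 137, 0, 28, 53, 70, 66, 66, 66, 64, 65, 66, 66, 63, 68, 63, 63, 64, 60, 59, 63, 60, 81, 195, 200, 200, 200, 198, 196, 196, 204, 197, 196]
T cap [393.64037855 304.99053628] [384 296  21  19 317] red [454.67692308 287.65128205] [447 280  16  16 195] yel [453.49882353 288.03294118] [442 277  24  23 425]
S px [137, 138, 138, 136, 135, 135, 132, 122, 97, 74, 63, 66, 68, 64, 64, 64, 65, 67, 66, 65, 66, 65, 65, 66, 66, 63, 66, 62, 61, 68, 90, 124, 142, 140, 135, 132, 133, 132, 135, 132]
S cap [274.41645244 153.46786632] [264 143  21  22 389] red [206.33823529 141.73529412] [199 137  16  11 136] yel [208.54109589 149.32191781] [196 138  25  18 146]
cap tri [ 0.48621347 -0.16777951  0.09889821] estop tri [ 0.52109422 -0.30242302  0.10378735]
key [157.28395062 273.37037037] [149 271  17   6  81] [523.768 293.008] [514 286  22  15 125] [0.56516335 0.34752122 0.08254161]
panel [[345.0, 230.0], [489.0, 230.0], [489.0, 349.0], [345.0, 349.0]] [[0.6569, -0.0682, 0.08], [0.6523, -0.3964, 0.08], [0.3876, -0.3761, 0.08], [0.3945, -0.0612, 0.08]] [ 0.5228274  -0.22550339  0.08      ] [np.float64(0.26253259490995134), np.float64(0.3281880682748624), np.float64(0.26542588052984367), np.float64(0.31498672426663504)]
green [[125, 257], [135, 262], [133, 278], [142, 289], [136, 299], [263, 299], [257, 290], [263, 288], [264, 258]]
```

View pics/crop.png

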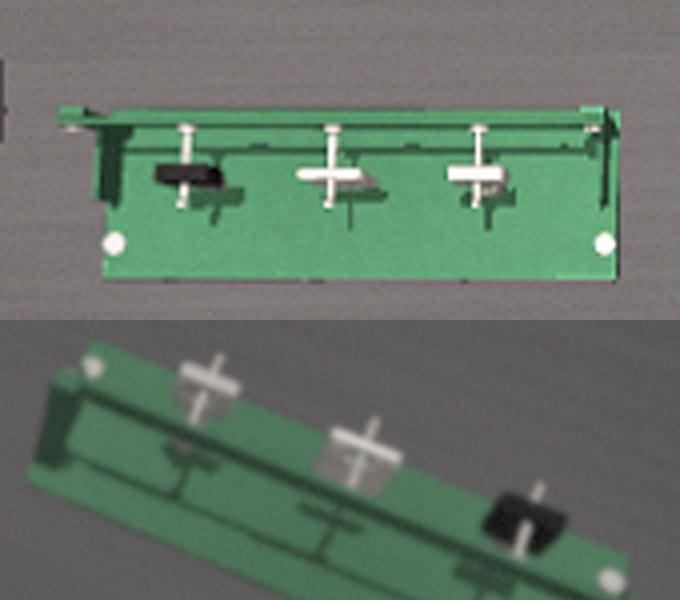

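The crop confirms that the black-headed key hangs on the +y hook, head across the hook at about (157,273) in the top view. The hooks point to -x. The cap-to-e-stop vector is 139 mm against the given 140, which puts the box yaw near 0.25. I'll turn and fly over the cap.

Add to h.py:
```python
def delta(P,yaw=None):
    o=ctrl.get_obs(); r=R.from_euler('xyz',o['eef_rot']); d=r.inv().apply(np.array(P)-o['ee_pos'])
    print('tool delta',d.round(4),end=' ')
    if yaw is not None:
        g=R.from_euler('xyz',[np.pi,0,yaw]); print('rotvec',(r.inv()*g).as_rotvec().round(4))
```

```text
(no output)
```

Call:
shift_gripper --motion '[{"r": [0, 0, 0.136]}, {"r": [0, 0, 0.136]}, {"r": [0, 0, 0.136]}, {"r": [0, 0, 0.136]}, {"r": [0, 0, 0.136]}, {"r": [0, 0, 0.136]}, {"r": [0, 0, 0.136]}]' --aperture 0.08

```text
time_s: 0.85
ee_pos: [0.1967, 0.5135, 0.2272]
eef_rot: [-3.141, 0.0, 1.818]
force: [0.3, -0.0, 0.0]
grip_width: 0.08
grip_force: 0.0
```

```bash
python3 -c "
from h import *
delta([.487,-.168,.25],1.826)"
```

```text
tool delta [-0.7319  0.1146 -0.0225] rotvec [-0.0003  0.0004 -0.0078]
```

Call:
shift_gripper --motion '[{"d": [-0.045, 0.007, -0.0015]}, {"d": [-0.045, 0.007, -0.0015]}, {"d": [-0.045, 0.007, -0.0015]}, {"d": [-0.045, 0.007, -0.0015]}, {"d": [-0.045, 0.007, -0.0015]}, {"d": [-0.045, 0.007, -0.0015]}, {"d": [-0.045, 0.007, -0.0015]}, {"d": [-0.045, 0.007, -0.0015]}]'

```text
time_s: 1.65
ee_pos: [0.3413, 0.1773, 0.2396]
eef_rot: [3.141, -0.0, 1.824]
force: [0.7, -0.2, -0.2]
grip_width: 0.0798
grip_force: 0.0
```

Call:
shift_gripper --motion '[{"d": [-0.045, 0.007, -0.0015]}, {"d": [-0.045, 0.007, -0.0015]}, {"d": [-0.045, 0.007, -0.0015]}, {"d": [-0.045, 0.007, -0.0015]}, {"d": [-0.045, 0.007, -0.0015]}, {"d": [-0.045, 0.007, -0.0015]}, {"d": [-0.045, 0.007, -0.0015]}, {}]'

```text
time_s: 2.45
ee_pos: [0.4682, -0.1174, 0.2494]
eef_rot: [-3.141, 0.0, 1.82]
force: [0.1, 0.2, 0.8]
grip_width: 0.0804
grip_force: 0.0
```

Run:
```python
from h import *
delta([.487,-.168,.25],1.826); shot('wrist','w1')
```

```text
tool delta [-0.0537  0.0057 -0.0006] rotvec [-0.0008  0.0001 -0.0061]
```

View pics/w1.png

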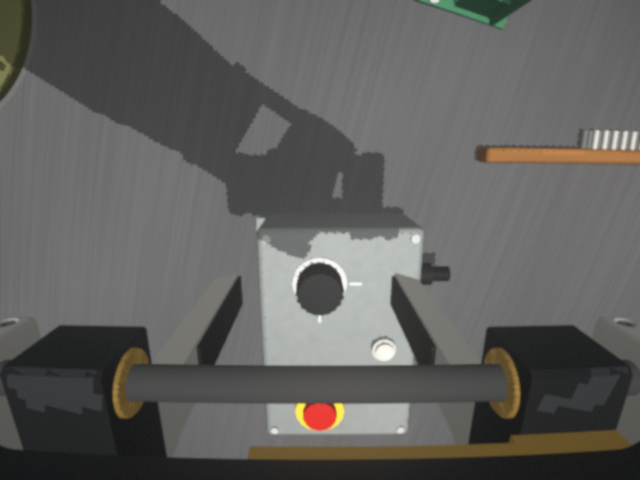

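The wrist view shows the cap top at about (320,288) inside a white dial ring, panel screws at (264,239), (416,240), (274,430) and (401,430), and the e-stop at (320,415).

Run:
```python
from m import *
W=load('w1')
a=comp(blk(W,75),(290,258,350,320));b=comp(red(W),(295,395,350,435));print(a[0],a[1],b[0],b[1])
print('cap top',onz(W,a[1][0]+a[1][2]/2,a[1][1]+a[1][3]/2,.106), onz(W,*a[0],.1))
print('tri',tri([ray(W,*a[0]),ray(load('top0'),393.6,305),ray(load('scene0'),274.4,153.5)]))
q=[onz(W,u,v,.08) for u,v in((264,239),(416,240),(401,430),(274,430))]
print(np.round(q,4)); 
for i,j in((0,1),(3,2),(3,0),(2,1)):
    d=q[j]-q[i];print(np.linalg.norm(d),np.arctan2(d[1],d[0]))
# ring: bright pixels around
for z in(.081,):
    wm=(W['pixels'].min(2)>225).astype(np.uint8); l=comp(wm,(285,250,355,322)); 
    pts=cv2.findContours(l[2],0,2)[0]; p=max(pts,key=len); (cx,cy),(A,B),_=cv2.fitEllipse(cv2.convexHull(p)) ;print('ring',l[1],cx,cy,A,B,onz(W,cx,cy,z))
print('estop',onz(W,*b[0],.11))
```

```text
[319.16715032 288.58270459] [ 298  264   44   50 1723] [319.40668524 415.78412256] [304 403  32  27 718]
cap top [ 0.48274428 -0.16354405  0.106     ] [ 0.48259249 -0.16573215  0.1       ]
tri [ 0.48468527 -0.16813549  0.096318  ]
[[ 0.4223 -0.1382  0.08  ]
 [ 0.5609 -0.1039  0.08  ]
 [ 0.6158 -0.316   0.08  ]
 [ 0.4785 -0.3503  0.08  ]]
0.14276496223538815 0.24279423324382243
0.14146287320456702 0.24462315787240924
0.2193914321651253 1.8296792248750822
0.21911563364102987 1.8237554014976192
ring [293 258  54  33 269] 319.31549072265625 282.62860107421875 48.995906829833984 53.369483947753906 [ 0.48331538 -0.16729598  0.081     ]
estop [ 0.51568847 -0.29355407  0.11      ]
```

Call:
shift_gripper --motion '[{"d": [-0.027, 0.0017, 0.01]}, {"d": [-0.026, 0.0016, 0.02]}, {"d": [0, 0, 0.04]}, {"d": [0, 0, 0.03]}, {"d": [0, 0, 0.02]}, {"d": [0, 0, 0.02]}, {}, {}]' --aperture 0.08 --squeeze 30

```text
time_s: 3.3
ee_pos: [0.4839, -0.1635, 0.1106]
eef_rot: [-3.142, -0.0, 1.825]
force: [0.2, 0.1, 0.3]
grip_width: 0.0801
grip_force: 0.0
```

```bash
python3 -c "
from h import *
delta([.4845,-.168,.109],1.821)"
```

```text
tool delta [-0.0045 -0.0005  0.0016] rotvec [-0.     -0.      0.0036]
```

Call:
shift_gripper --motion '[{"d": [-0.0045, 0, 0.0016], "r": [0, 0, 0.004]}, {}, {}, {}, {}, {}, {}, {}]' --aperture 0.03 --squeeze 35

```text
time_s: 4.1
ee_pos: [0.4849, -0.1685, 0.1085]
eef_rot: [3.142, 0.0, 1.82]
force: [-1.8, 0.3, 5.4]
grip_width: 0.044
grip_force: 35.0
```

Call:
shift_gripper --motion '[{"d": [0, 0, -0.004]}, {"d": [0, 0, -0.004]}, {"d": [0, 0, -0.004]}, {"d": [0, 0, -0.004]}, {"d": [0, 0, -0.006]}, {"d": [0, 0, -0.01]}, {"d": [0, 0, -0.02]}, {"d": [0, 0, -0.02]}, {"d": [0, 0, -0.02]}, {}]'

```text
time_s: 5.1
ee_pos: [0.486, -0.1687, 0.2036]
eef_rot: [3.137, 0.003, 1.82]
force: [0.7, -0.3, -0.6]
grip_width: 0.0436
grip_force: 35.0
```

Run:
```python
from h import *
shot('wrist','w2');delta([.40,.06,.20],1.821)
```

```text
tool delta [ 0.2425 -0.0264  0.0013] rotvec [ 0.0024  0.0016 -0.001 ]
```

View pics/w2.png

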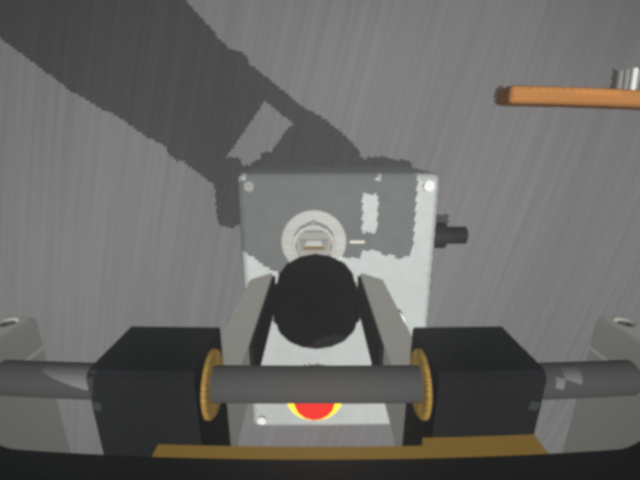

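The cap is off and in the fingers, and the steel collar with its slot shows at about (314,240). I'll back off a little, take a clear picture of the switch, then carry the cap away.

Call:
shift_gripper --motion '[{"d": [0.03, -0.0033, 0]}, {"d": [0.03, -0.0033, 0]}, {}, {}]'

```text
time_s: 5.55
ee_pos: [0.4637, -0.1117, 0.2]
eef_rot: [-3.141, -0.0, 1.821]
force: [0.1, -1.1, -0.5]
grip_width: 0.0434
grip_force: 35.0
```

```bash
python3 -c "
from h import *
c=shot('wrist','w3');p=proj(c,[.4845,-.168,.0935]);print(p);u,v=map(int,p)
cv2.imwrite('pics/w3c.png',cv2.resize(c['pixels'][v-50:v+50,u-60:u+60],None,fx=5,fy=5,interpolation=2));print(u-60,v-50)"
```

```text
(np.float64(324.7816962971383), np.float64(319.8870541695172))
264 269
```

Call:
shift_gripper --motion '[{"d": [0.045, -0.005, 0]}, {"d": [0.045, -0.005, 0]}, {"d": [0.045, -0.005, 0]}, {"d": [0.045, -0.005, 0.01]}, {"d": [0, 0, 0.04]}, {"d": [0, 0, 0.04]}, {"d": [0, 0, 0.035]}, {"d": [0, 0, 0.02]}, {"d": [0, 0, 0.01]}, {}]'

```text
time_s: 6.6
ee_pos: [0.3998, 0.0572, 0.0445]
eef_rot: [-3.14, -0.0, 1.819]
force: [-0.6, -0.2, -0.5]
grip_width: 0.0433
grip_force: 35.0
```

View pics/w3c.png

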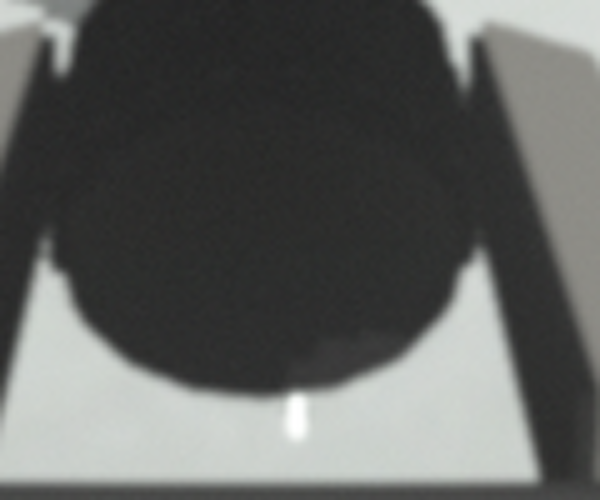

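That move went the wrong way: the held cap hides the switch at (324,320). I'll measure it after setting the cap down.

Call:
shift_gripper --motion '[{"d": [0, 0, 0.005]}, {"d": [0, 0, 0.005]}, {"d": [0, 0, 0.003]}, {}]'

```text
time_s: 7.0
ee_pos: [0.4008, 0.0579, 0.033]
eef_rot: [3.139, -0.0, 1.82]
force: [0.5, 2.0, 5.5]
grip_width: 0.0438
grip_force: 35.0
```

Call:
shift_gripper --motion '[{}, {}, {}, {"d": [0, 0, -0.03]}, {"d": [0, 0, -0.04]}, {"d": [0, 0, -0.04]}, {"d": [0, 0, -0.04]}, {"d": [-0.02, 0.002, -0.02]}]' --aperture 0.08

```text
time_s: 7.8
ee_pos: [0.4073, 0.0394, 0.2057]
eef_rot: [3.138, 0.001, 1.822]
force: [0.3, 0.4, -0.8]
grip_width: 0.0802
grip_force: 0.0
```

Call:
shift_gripper --motion '[{"d": [-0.04, 0.0045, 0]}, {"d": [-0.04, 0.0045, 0]}, {"d": [-0.04, 0.0045, 0]}, {"d": [-0.04, 0.0045, 0]}, {"d": [-0.03, 0.0035, 0]}, {}, {}, {}]'

```text
time_s: 8.6
ee_pos: [0.4743, -0.1394, 0.2023]
eef_rot: [-3.141, -0.0, 1.82]
force: [0.6, 0.3, -0.7]
grip_width: 0.0796
grip_force: 0.0
```

Run:
```python
from h import *
o=ctrl.get_obs();print(o['ee_pos'])
c=shot('wrist','w4');t=shot('top','t4');u,v=map(int,proj(c,[.4845,-.168,.0935]));print(u-60,v-45)
a=cv2.resize(c['pixels'][v-45:v+45,u-60:u+60],None,fx=5,fy=5,interpolation=2)
u,v=map(int,proj(t,[.4845,-.168,.0935]));print(u,v);p=map(int,proj(t,[.401,.058,.014]));print(*p)
cv2.imwrite('pics/w4c.png',a)
```

```text
[ 0.47427686 -0.13943148  0.20234089]
260 239
393 305
290 346
```

View pics/w4c.png

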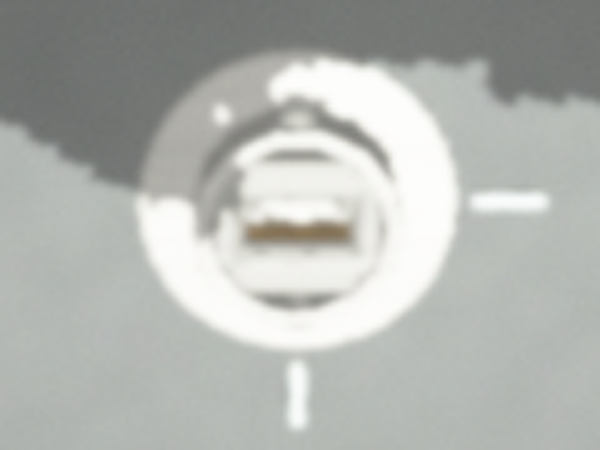

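The crop shows the collar rim spanning crop columns 138–458 and rows 50–350, with the slot at about (300,225). The dial ticks lie on column 298 and row 202, which mark the switch axes at panel height.

Run:
```python
from m import *
c=load('w4');t=load('t4')
f=lambda u,v:(260+(u+.5)/5-.5,239+(v+.5)/5-.5)
print('ticks',onz(c,*f(298,202),.0805))
L,Rr,B,Tp=[onz(c,*f(*p),.0935) for p in((138,200),(458,200),(298,350),(298,50))]
print('rim',L,Rr,np.linalg.norm(L-Rr),'c',(L+Rr)/2,'TB',np.linalg.norm(B-Tp),(B+Tp)/2)
print('Tpanel',onz(c,*f(298,50),.08))
for z in(.092,): print('slot',onz(c,*f(300,225),z))
a=onz(c,*f(298,360),.0805);b=onz(c,*f(298,430),.0805);d=a-b;print('tickdir',np.arctan2(d[1],d[0])-np.pi/2)
# cap on bench in top view
m=comp(blk(t,80),(268,326,312,366));print(m[0],m[1],onz(t,*m[0],.024))
# top view bright collar
g=(t['pixels'].min(2)>232).astype(np.uint8);m=comp(g,(378,288,410,322));print('top collar',m[0],m[1],onz(t,m[1][0]+(m[1][2]-1)/2,m[1][1]+(m[1][3]-1)/2,.0935))
# hook things, wide: bar white bits
k=comp(blk(t,70),(140,262,175,286));print('key',k[0],k[1],onz(t,*k[0],.092))
```

```text
ticks [ 0.48358404 -0.16850089  0.0805    ]
rim [ 0.45778057 -0.16960668  0.0935    ] [ 0.5065084  -0.15718376  0.0935    ] 0.05028648099948167 c [ 0.48214448 -0.16339522  0.0935    ] TB 0.05027901293927081 [ 0.48228941 -0.16397588  0.0935    ]
Tpanel [ 0.47711052 -0.14338752  0.08      ]
slot [ 0.48365568 -0.16794829  0.092     ]
tickdir 0.25260744491406006
[291.88395904 345.30716724] [282 336  20  20 293] [0.40308013 0.05549915 0.024     ]Traceback (most recent call last):
  File "<stdin>", line 13, in <module>
  File "m.py", line 4, in comp
    n,l,s,ct=cv2.connectedComponentsWithStats(m); i=1+np.argmax(s[1:,4]); return ct[i],s[i],(l==i).astype(np.uint8)
                                                      ~~~~~~~~~^^^^^^^^^
    return _wrapfunc(a, 'argmax', axis=axis, out=out, **kwds)
    return bound(*args, **kwds)
ValueError: attempt to get argmax of an empty sequence
```

Call:
shift_gripper --motion '[{"r": [0, 0, -0.147]}, {"r": [0, 0, -0.147]}, {"r": [0, 0, -0.147]}, {"r": [0, 0, -0.147]}, {"r": [0, 0, -0.147]}, {"r": [0, 0, -0.147]}, {"r": [0, 0, -0.147]}, {"r": [0, 0, -0.147]}, {"r": [0, 0, -0.145]}, {}]' --aperture 0.06

```text
time_s: 9.7
ee_pos: [0.4745, -0.1395, 0.2025]
eef_rot: [-3.141, 0.0, -3.139]
force: [0.6, 0.5, -0.3]
grip_width: 0.0602
grip_force: 0.0
```

Call:
shift_gripper --motion '[{"d": [-0.007, 0.045, 0]}, {"d": [-0.007, 0.045, 0]}, {"d": [-0.007, 0.045, 0]}, {"d": [-0.007, 0.045, 0]}, {"d": [-0.007, 0.045, 0]}, {"d": [-0.007, 0.045, 0]}, {"d": [-0.007, 0.045, 0]}, {"d": [-0.007, 0.045, 0]}, {"d": [-0.007, 0.045, 0]}, {"d": [-0.007, 0.045, 0]}]'

```text
time_s: 10.7
ee_pos: [0.5445, 0.3121, 0.2025]
eef_rot: [3.141, 0.0, 3.136]
force: [1.1, -0.1, 0.9]
grip_width: 0.0599
grip_force: 0.0
```

Run:
```python
from h import *
t=load('t4');q=[onz(t,u,v,.004) for u,v in((136,299),(263,299))];print(q,np.linalg.norm(q[0]-q[1]));d=q[0]-q[1];print('stand yaw',np.arctan2(d[1],d[0])-np.pi/2)
delta([.545,.3475,.205],np.pi)
```

```text
[array([0.51494963, 0.41881107, 0.004     ]), array([0.51013642, 0.12282146, 0.004     ])] 0.29602874045071836
stand yaw -0.016260006840493668
tool delta [-0.0004  0.0354 -0.0025] rotvec [ 0.0002  0.0003 -0.0052]
```

Call:
shift_gripper --motion '[{"d": [0, 0.035, 0], "r": [0, 0, 0.018]}, {}, {}, {}]'

```text
time_s: 11.1
ee_pos: [0.5449, 0.3441, 0.2025]
eef_rot: [-3.141, 0.0, 3.121]
force: [-1.5, -0.6, -0.0]
grip_width: 0.0598
grip_force: 0.0
```

Run:
```python
from h import *
print(ctrl.get_obs()['ee_pos'],ctrl.get_obs()['eef_rot'])
c=shot('wrist','w5');u,v=map(int,proj(c,[.565,.348,.09]));print(u-75,v-55)
cv2.imwrite('pics/w5c.png',cv2.resize(c['pixels'][v-55:v+55,u-75:u+75],None,fx=5,fy=5,interpolation=2))
```

```text
[0.54487616 0.34407902 0.20246302] [-3.14142052e+00  3.33157954e-05  3.12052165e+00]
244 215
```

View pics/w5c.png

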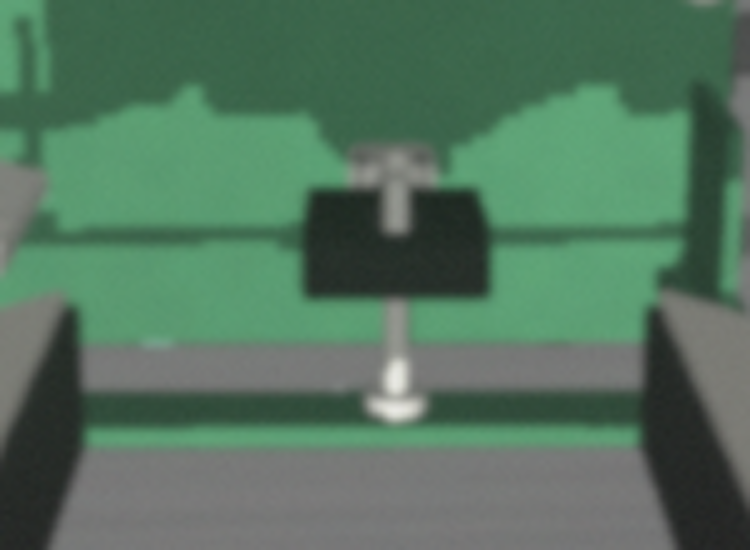

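The key head spans crop columns 303–490 (centre 396), its top's far edge is at row 297, and the hook tip points towards the robot at (397,210).

Run:
```python
from h import *
c=load('w5');f=lambda u,v:(244+(u+.5)/5-.5,215+(v+.5)/5-.5)
for z in(.092,.094):
    L,Rr=onz(c,*f(303,297),z),onz(c,*f(490,297),z);print(z,L,Rr,np.linalg.norm(L-Rr),(L+Rr)/2)
print('hook tip bend',onz(c,*f(397,212),.087),'hook root',onz(c,*f(397,410),.087))
print('base edge')
delta([.565,.349,.085],3.125)
```

```text
0.092 [0.56699882 0.33557472 0.092     ] [0.56763219 0.36504785 0.092     ] 0.02947992839714386 [0.5673155  0.35031129 0.092     ]
0.094 [0.56625945 0.33565577 0.094     ] [0.56688809 0.36490819 0.094     ] 0.02925918282294852 [0.56657377 0.35028198 0.094     ]
hook tip bend [0.55485762 0.35068076 0.087     ] hook root [0.58881481 0.35016089 0.087     ]
base edge
tool delta [-0.0198  0.0056  0.1176] rotvec [ 0.      0.0002 -0.0046]
```

Call:
shift_gripper --motion '[{"d": [-0.009, 0.003, 0.01]}, {"d": [-0.009, 0.0025, 0.02]}, {"d": [0, 0, 0.035]}, {"d": [0, 0, 0.03]}, {"d": [0, 0, 0.0225]}, {}, {}]' --aperture 0.05

```text
time_s: 11.85
ee_pos: [0.5636, 0.3496, 0.0852]
eef_rot: [3.142, 0.0, 3.122]
force: [0.2, -0.1, 0.8]
grip_width: 0.0501
grip_force: 0.0
```

Run:
```python
from h import *
delta([.563,.3495,.085],3.125)
c=shot('wrist','w6');cv2.imwrite('pics/w6c.png',c['pixels'][150:450,120:520])
```

```text
tool delta [ 0.0006 -0.0001  0.0002] rotvec [ 0.      0.     -0.0031]
```

View pics/w6c.png

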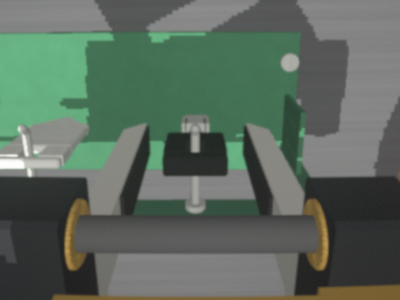

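The head sits centred between the fingers at crop (195,153), so I'll close, lift 5.5 mm and draw off along -x.

Call:
shift_gripper --motion '[{}, {}, {}, {}, {}, {}]' --aperture 0.02 --squeeze 60

```text
time_s: 12.5
ee_pos: [0.5633, 0.3501, 0.0854]
eef_rot: [3.141, 0.001, 3.123]
force: [-0.3, -0.7, 6.2]
grip_width: 0.0291
grip_force: 60.0
```

Call:
shift_gripper --motion '[{"d": [0, 0, -0.003]}, {"d": [0, 0, -0.0025]}, {}, {"d": [0.01, 0, 0]}, {"d": [0.01, 0, 0]}, {"d": [0.01, 0, 0]}, {"d": [0.015, 0, 0]}, {"d": [0.015, 0, 0]}, {}]'

```text
time_s: 13.4
ee_pos: [0.5013, 0.3514, 0.0905]
eef_rot: [-3.141, -0.001, 3.124]
force: [-0.3, 0.0, -0.6]
grip_width: 0.0294
grip_force: 60.0
```

Call:
shift_gripper --motion '[{"d": [0, 0, -0.03]}, {"d": [0, 0, -0.04]}, {"d": [0.001, -0.04, -0.03]}, {"d": [0.001, -0.04, -0.01]}, {"d": [0.001, -0.04, -0.01]}, {"d": [0.001, -0.04, 0]}, {"d": [0.001, -0.04, 0]}, {"d": [0.001, -0.04, 0]}, {"d": [0.001, -0.04, 0]}, {"d": [0.001, -0.04, 0]}]'

```text
time_s: 14.4
ee_pos: [0.4889, 0.0296, 0.2107]
eef_rot: [-3.142, 0.001, 3.123]
force: [-0.1, -0.2, -0.5]
grip_width: 0.0298
grip_force: 60.0
```

Call:
shift_gripper --motion '[{"d": [0, -0.03, 0], "r": [0, 0, 0.1448]}, {"d": [0, -0.03, 0], "r": [0, 0, 0.1448]}, {"d": [0, -0.02, 0], "r": [0, 0, 0.1448]}, {"r": [0, 0, 0.1448]}, {"r": [0, 0, 0.1448]}, {"r": [0, 0, 0.1448]}, {"r": [0, 0, 0.1448]}, {"r": [0, 0, 0.1448]}, {"r": [0, 0, 0.1448]}, {}]'

```text
time_s: 15.4
ee_pos: [0.4776, -0.0475, 0.2105]
eef_rot: [3.141, 0.0, 1.817]
force: [0.3, -0.4, 0.2]
grip_width: 0.0294
grip_force: 60.0
```

```bash
python3 -c "
from h import *
delta([.484,-.1683,.20],1.821)"
```

```text
tool delta [-0.1187 -0.0233  0.0105] rotvec [ 0.0003  0.0002 -0.0038]
```

Call:
shift_gripper --motion '[{"d": [-0.03, -0.006, 0]}, {"d": [-0.03, -0.006, 0]}, {"d": [-0.03, -0.006, 0.005]}, {"d": [-0.0287, -0.0053, 0.01], "r": [0, 0, -0.004]}, {"d": [0, 0, 0.015]}, {"d": [0, 0, 0.0055]}, {}, {}]'

```text
time_s: 16.2
ee_pos: [0.4844, -0.1678, 0.1755]
eef_rot: [3.141, 0.0, 1.826]
force: [-0.6, 0.2, -0.1]
grip_width: 0.0296
grip_force: 60.0
```

Run:
```python
from h import *
delta([.484,-.1683,.175],1.821)
c=shot('wrist','w7');s=shot('scene','s7')
p=np.array(ctrl.get_obs()['ee_pos']);tip=p-[0,0,.057]
print(p)
u,v=map(int,proj(c,tip));print('w tip',u,v,'hole',proj(c,[.484,-.1683,.092]));a=cv2.resize(c['pixels'][v-60:v+60,u-80:u+80],None,fx=3.5,fy=3.5,interpolation=2);print(u-80,v-60)
u,v=map(int,proj(s,tip));print('s tip',u,v);b=cv2.resize(s['pixels'][v-40:v+30,u-35:u+35],None,fx=6,fy=6,interpolation=2);print(u-35,v-40)
a=a[:420];print(a.shape,b.shape)
w=np.hstack([a,b])[:, :];w=cv2.resize(w,None,fx=.8,fy=.8) if w.shape[1]>800 else w
cv2.imwrite('pics/c7.png',w)
```

```text
tool delta [-0.0004 -0.0005  0.0005] rotvec [0.0006 0.0004 0.0048]
[ 0.48448141 -0.16782774  0.17562837]
w tip 317 270 hole (np.float64(316.36324398876735), np.float64(258.3056189088681))
237 210
s tip 273 145
238 105
(420, 560, 3) (420, 420, 3)
```

View pics/c7.png

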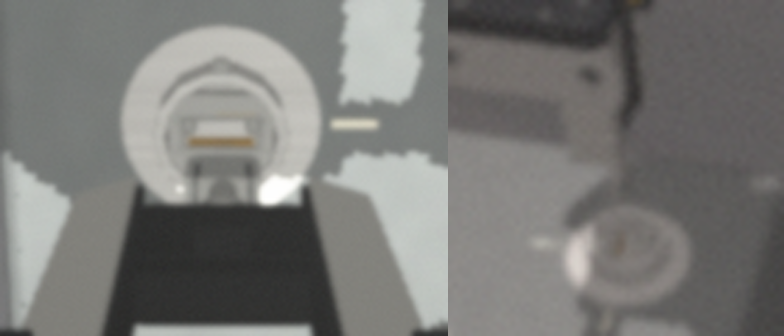

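The wrist crop puts the wings at columns 190–255, tip edge at row 158, and the slot at about (221,135). Both agree with the predicted tip (224,168) and slot (222,135), so the key is straight in the grip and aligned. I'll descend.

Call:
shift_gripper --motion '[{"d": [-0.0004, -0.0005, 0.01], "r": [0, 0, 0.004]}, {"d": [0, 0, 0.01]}, {"d": [0, 0, 0.004]}, {"d": [0, 0, 0.002]}, {"d": [0, 0, 0.002]}, {"d": [0, 0, 0.002]}, {}]'

```text
time_s: 17.0
ee_pos: [0.4838, -0.1687, 0.1447]
eef_rot: [3.142, 0.0, 1.82]
force: [0.7, -1.0, -0.5]
grip_width: 0.0296
grip_force: 60.0
```

Call:
shift_gripper --motion '[{"d": [0, 0, 0.002]}, {"d": [0, 0, 0.002]}, {"d": [0, 0, 0.0015]}, {}]'

```text
time_s: 17.4
ee_pos: [0.4838, -0.1688, 0.1392]
eef_rot: [-3.142, 0.0, 1.82]
force: [0.8, -2.6, -2.0]
grip_width: 0.0294
grip_force: 60.0
```

Call:
shift_gripper --motion '[{"d": [0, 0, 0.0015]}, {"d": [0, 0, 0.0015]}, {"d": [0, 0, 0.001]}, {}]'

```text
time_s: 17.8
ee_pos: [0.4841, -0.1688, 0.1357]
eef_rot: [3.141, 0.001, 1.82]
force: [1.4, -2.4, 3.6]
grip_width: 0.03
grip_force: 60.0
```

Call:
shift_gripper --motion '[{"d": [-0.0004, 0.0008, 0.0015]}, {"d": [0, -0.0016, 0.001]}, {"d": [0, 0.0016, 0.001]}, {"d": [0, -0.0008, 0.001]}, {}]'

```text
time_s: 18.3
ee_pos: [0.4841, -0.1689, 0.1311]
eef_rot: [3.141, 0.0, 1.82]
force: [1.5, 0.3, 6.1]
grip_width: 0.0295
grip_force: 60.0
```

Call:
shift_gripper --motion '[{"d": [0, 0.0008, 0.001]}, {"d": [0, -0.0016, 0.001]}, {"d": [0, 0.0016, 0.001]}, {"d": [0, -0.0008, 0.001]}, {}]'

```text
time_s: 18.8
ee_pos: [0.484, -0.169, 0.1267]
eef_rot: [3.141, 0.0, 1.82]
force: [3.8, -0.9, 0.0]
grip_width: 0.0298
grip_force: 60.0
```

Call:
shift_gripper --motion '[{"d": [0, -0.0003, 0.001]}, {"d": [0, 0, 0.001]}, {"d": [0, 0, 0.001]}, {}]'

```text
time_s: 19.2
ee_pos: [0.484, -0.1692, 0.1252]
eef_rot: [3.14, 0.001, 1.82]
force: [-3.3, 1.8, 18.8]
grip_width: 0.0294
grip_force: 60.0
```

Call:
shift_gripper --motion '[{"d": [0, 0.0008, 0.0005]}, {"d": [0, -0.0012, 0]}, {"d": [0, 0.0006, 0]}, {}, {}]'

```text
time_s: 19.7
ee_pos: [0.4841, -0.1692, 0.125]
eef_rot: [3.141, 0.001, 1.82]
force: [-5.3, 1.7, 23.1]
grip_width: 0.029
grip_force: 60.0
```

Firm stop at the expected height. Now I'll turn clockwise, which is positive about the downward tool z.

Call:
shift_gripper --motion '[{"d": [0, -0.0003, -0.0008]}, {"r": [0, 0, 0.1]}, {"r": [0, 0, 0.1]}, {"r": [0, 0, 0.1]}, {"r": [0, 0, 0.1]}, {}]'

```text
time_s: 20.3
ee_pos: [0.4841, -0.1693, 0.1253]
eef_rot: [3.139, 0.0, 1.416]
force: [1.1, 0.3, 14.5]
grip_width: 0.0297
grip_force: 60.0
```

```bash
python3 -c "
from h import *
print(ctrl.get_obs()['moment'])"
```

```text
[0.16307469 0.02536912 0.06509077]
```

Call:
shift_gripper --motion '[{"r": [0, 0, 0.12]}, {"r": [0, 0, 0.12]}, {"r": [0, 0, 0.12]}, {"r": [0, 0, 0.12]}, {"r": [0, 0, 0.12]}, {"r": [0, 0, 0.12]}, {"r": [0, 0, 0.12]}, {"r": [0, 0, 0.12]}, {"r": [0, 0, 0.12]}, {}]'

```text
time_s: 21.3
ee_pos: [0.4847, -0.1693, 0.1253]
eef_rot: [3.139, -0.003, 0.335]
force: [5.7, 0.4, 10.1]
grip_width: 0.0293
grip_force: 60.0
```

```bash
python3 -c "
from h import *
print(ctrl.get_obs()['moment'])"
```

```text
[ 0.12501893 -1.01885197  0.13268659]
```

Call:
shift_gripper --motion '[{"r": [0, 0, 0.08]}, {"r": [0, 0, 0.08]}, {"r": [0, 0, 0.06]}, {}]'

```text
time_s: 21.7
ee_pos: [0.4848, -0.1694, 0.1253]
eef_rot: [3.14, -0.004, 0.118]
force: [6.7, 0.4, 9.7]
grip_width: 0.0294
grip_force: 60.0
```

```bash
python3 -c "
from h import *
print(ctrl.get_obs()['moment'])"
```

```text
[-0.06379954 -1.14506295  0.31869521]
```

Call:
shift_gripper --motion '[{"d": [0.0005, 0, 0]}, {}, {}, {}, {}]'

```text
time_s: 22.2
ee_pos: [0.485, -0.1694, 0.1254]
eef_rot: [3.14, -0.003, 0.12]
force: [2.8, -0.0, 11.2]
grip_width: 0.0295
grip_force: 60.0
```

Run:
```python
from m import *
print(ctrl.get_obs()['moment'])
t=shot('top','t9');m=comp(blk(t,80),(268,326,312,366));print('cap',m[0],m[1],onz(t,*m[0],.024))
s=shot('scene','s9');u,v=map(int,proj(s,[.484,-.169,.11]))
cv2.imwrite('pics/s9c.png',cv2.resize(s['pixels'][v-60:v+45,u-60:u+110],None,fx=4,fy=4,interpolation=2))
```

```text
[-0.09435181 -0.55999661  0.28452411]
cap [291.94256757 345.33783784] [282 336  20  20 296] [0.40300929 0.05536691 0.024     ]
```

View pics/s9c.png

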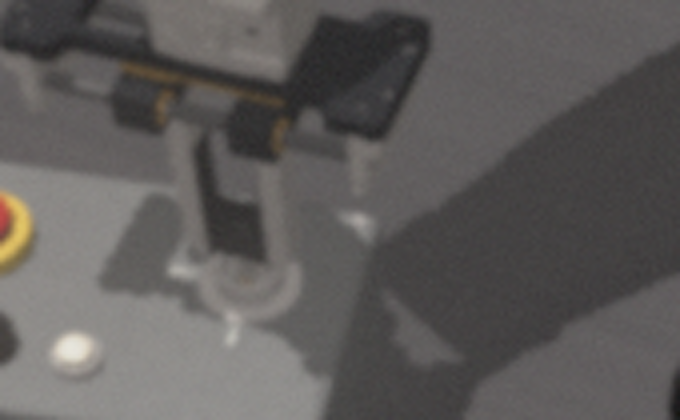

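The picture shows the key head held square between the fingers at crop (235,230), deep in the collar at (245,285) and turned. The twist at the stop is 0.28 N m, well above the spring's 0.16, and the cap lies still on the bench.

```bash
python3 -c "
from station import ctrl
print(ctrl.hand_in())"
```

```text
the job is handed in; nothing more can be done
None
```

I handed the job in at about 22 s: the dust cap is on the bench, and the key is fully home, turned clockwise to its stop and still held there against the spring. The hand-in gave no verdict, so I don't know the judged result.

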